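# Set the vented cap of a stopper jar for the autoclave

## Task

The tall glass jar of rubber stoppers is going into the autoclave and must be able to vent: screw its loose cap down clockwise until it stops, then back it off a quarter turn. Finish still gripping the cap at that setting, without letting go, so that I can tape it. Leave the low jar's cap as it is and do not disturb the other things.

Things in the scene. Friction and masses are not known exactly. Their poses are not given: they have to be found in the camera images.
- tall_jar: square clear glass jar, 76 mm wide, with dark rubber stoppers inside; narrow round neck (34 mm) above a shoulder at 100 to 116 mm; it stands in a grey square holder (116 mm wide) bolted down, so it neither moves nor turns. Origin on the worktop under the jar's centre, z up, x and y along the jar's sides
- tall_jar_cap: the tall jar's white knurled screw cap, 46 mm across, 26 mm high, a pointer rib on top; started on the thread. Origin at the centre of its underside, 144 mm above the worktop when fully down, 1 mm higher per radian open; z up, x along the rib. 28 mm of bare neck below it leaves room for fingertips. It turns with about 0.08 N m and stays where it is left
- tall_jar_cap_turn (a joint): how far the tall jar's cap is open, rad: 0 = screwed down against its stop, growing as the cap is turned counter-clockwise seen from above (right-hand thread: clockwise closes). It starts between 2.4 and 4.0 and usually needs more than one grasp
- low_jar: another jar of the same make, to be left alone: square clear glass, 62 mm wide, shoulder 50 mm above the worktop, in a bolted holder 102 mm wide. Origin on the worktop under its centre. It may stand to the left or to the right of the tall jar
- low_jar_cap: the low jar's white knurled cap, 36 mm in diameter and 20 mm high, underside 94 mm above the worktop, closed. Origin at the centre of its underside
- low_jar_cap_turn (a joint): how far the low jar's cap is open, rad; 0 = closed, as it starts; to be left there
- label_tape: loose roll of paper tape, 96 mm across, 25 mm high, lying flat; bystander. Origin at the centre of its underside
- petri_dish: loose covered dish, 61 mm across, 16 mm high; bystander. Origin at the centre of its underside
- beaker: loose small beaker, 45 mm across, 55 mm high; bystander behind the jars. Origin at the centre of its underside
- slide_box: loose flat slide box, 90 x 98 x 32 mm; bystander behind the jars. Origin at the centre of its underside

How it is judged:
By the outcome, as a careful person would: the job done as asked, in the order asked, and still so for the second after the job is handed in, while the arm keeps its last pose, push and grip.
It also fails if it takes over 56 s, if anything falls off the work surface, if the arm or the gripper's body presses on something with over 40 N, if the wrist force passes 120 N, or if a joint passes its speed limit or range.

## Robot

A 7-joint arm with a two-finger parallel gripper is mounted at the origin on a cart in front of the work surface, level with it; the furniture and walls round the work are solid. World frame = base frame: x ahead of the robot, y to its left, z up, the work surface at z = 0. Lengths are in m, angles in rad, forces in N, time in s.
With the tool pointing down it reaches from about 0.425 to 0.95 m from the base axis. Payload 4.7 kg.
Tool frame: the origin (TCP) lies on the mounting face of the last link; the fingertips stand 182 mm ahead of it and the grasp point (between the pads) lies 164 mm ahead of it; x points along the fingers, y is the direction in which the jaws open and shut, and the axes are right-handed (so a half turn about x gives the same grasp; the last joint's range is limited). The gripper opens to 87 mm and grips with 3 to 60 N. Pads are 19 mm wide; open, the fingers measure 117 mm over their backs; the gripper's body (75 mm by 190 mm) begins 51 mm behind the grasp point.
Start: joints at [1.254, 0.469, -0.049, 1.532, 0.024, 1.141, -0.082], TCP at [0.192, -0.647, 0.405] pointing down, gripper open.
Joint ranges: [-2.59, 2.59], [-0.33, 1.99], [-1.39, 1.29], [0.1, 2.45], [-1.04, 4.18], [0.21, 1.99], [-2.66, 2.66]. Speed limits (rad/s): [2.57, 2.57, 3.14, 3.14, 3.14, 3.14, 3.14].

## Interface

Orientations are given as [roll, pitch, yaw] about the fixed x, y, z axes, in that order (R = Rz(yaw) Ry(pitch) Rx(roll)).
In Python, from station import arm, camera, get_calibration, ticket gives the robot as it stands.
- The arm moves only by the shell command python3 -m handwheel 'ROWS'. ROWS is JSON, a list of rows, each a list of 5 numbers: the finger opening in cm, from 0 to 8.7, then the shift along the tool's x, y, z in cm, then the turn about the tool's x in rad. A call has 1 to 10 rows; each row shifts and turns the commanded pose from where the row before left it, along the tool's axes as they then stand; what a row does not reach is not made up. A row lasts 1/12 s, in which the tool goes at most 41.7 mm and 7.16 degrees, less where a joint would pass 70% of its speed; a pose out of reach is approached as far as the arm can. A call is refused whole if a number of a shift passes 4.17 or a number of a turn 0.125, either way. A call with a gripper value outside its range is refused whole. The fingers move at their own pace and stop on an object; the grip force is fixed at half the most. Time passes only in rows, so rows that do not move let the fingers close. It gives the time, the measured TCP pose, the force and the opening at its end, in the units of the state.
- arm.sense(): the state, without advancing time (a new reading comes with each control period).
- camera(name): name is "side" or "top" or "wrist"; returns the picture (480x640x3 uint8, red, green, blue); there is no depth.
- get_calibration(name): a dict with "vertical_fov" (degrees; the focal length in pixels is half the picture's height over the tangent of half this angle, whatever the lens; pixels are square), "cx", "cy" (the principal point, pixels), "eye" and "rotation" of the camera in the world. Camera axes: x right, y up, looking along -z (the intrinsics and any distortion apply to the point x, -y, -z); pixel columns grow to the right and rows downward; lengths in m; the calibration is good to about 2 mm. A picture is of the moment at which its call begins: read the wrist's pose just before it. get_calibration takes no time and is no camera call; for the wrist camera it gives the pose at the moment of the call.
- ticket.hand_in(): hands the job in, once; it reports no verdict.
The state is a dict: "t": time; "joint_positions": joint angles; "qvel": joint speeds; "effort": joint torques, N m; "ee_pos": TCP position; "tool_rot": TCP orientation; "ft_force": force on the tool from outside, world axes, zero at the start; "torque": the same for the moment, N m; "finger_gap": finger opening in m.
Only numpy, scipy, OpenCV 4.12 (cv2) and the standard library are available. Lean on these libraries where they do the work, as an engineer would, in place of code of your own. Each camera call takes 0.05 s, during which the arm holds its last target.

## Working session

There is one attempt and no reset: what is moved stays moved. The work goes in short steps, Python scripts to look and compute and a shell command to move; the robot and the scene stay as the last step left them, time stands still between calls to the robot, and variables do not carry over. Pictures are saved under pics/ and viewed, and the job is handed in when it is done.

```bash
ls; mkdir -p pics
python3 - <<'E'
from station import arm,camera,get_calibration
import cv2
print(arm.sense())
for n in("side","top","wrist"):
    print(n,get_calibration(n))
    cv2.imwrite(f"pics/{n}0.png",camera(n)[:,:,::-1])
E
```

```text
pics
{'t': 0.0, 'joint_positions': array([ 1.25409472,  0.46943628, -0.04863905,  1.53371131,  0.02407712,
        1.1410269 , -0.08232064]), 'qvel': array([ 0.00036879,  0.00135326,  0.00107359, -0.00056125,  0.00065556,
        0.00154722,  0.00071092]), 'effort': array([-1.16081760e-04, -5.07984030e+01, -8.06577131e-02, -2.36162406e+01,
       -6.13759342e-02,  3.78618774e-02,  1.61375524e-04]), 'ee_pos': array([ 0.19156867, -0.64697654,  0.40369535]), 'tool_rot': array([-1.55332568,  1.56879903,  1.87610976]), 'ft_force': array([-0.84982075,  0.1362173 , -0.09712304]), 'torque': array([0.02663805, 0.06870946, 0.02824428]), 'finger_gap': 0.08729499497610405}
side {'vertical_fov': 57.25480490108608, 'cx': 316.35794883531133, 'cy': 235.83078665524692, 'eye': array([ 0.57734312, -0.72619377,  0.6591464 ]), 'rotation': array([ 1.0014814 ,  0.00841984, -0.00400545])}
top {'vertical_fov': 56.7267562133616, 'cx': 317.2377502426173, 'cy': 243.57369185588925, 'eye': array([0.4609489 , 0.16747602, 1.12091406]), 'rotation': array([ 0.08634704, -0.00487556, -1.58183429])}
wrist {'vertical_fov': 69.60905515778228, 'cx': 317.91168254508324, 'cy': 239.10767794455614, 'eye': array([ 0.2724975 , -0.62316209,  0.38416055]), 'rotation': array([-0.30846582,  0.00203008, -1.28322573])}
```

View pics/side0.png

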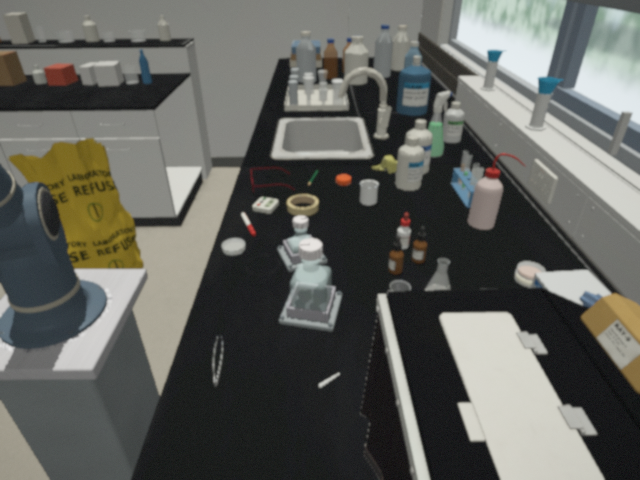

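View pics/top0.png

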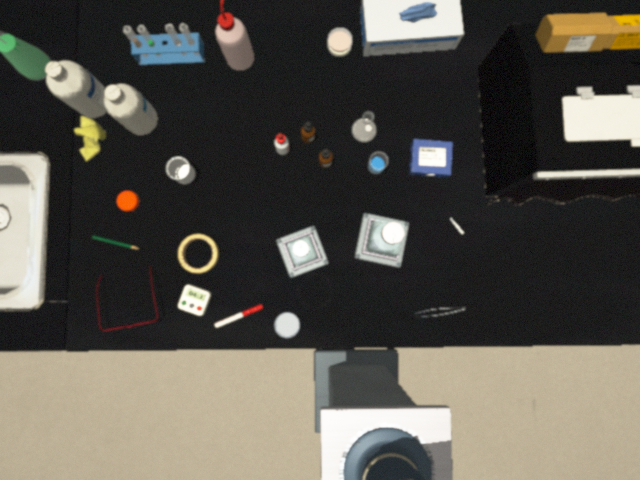

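View pics/wrist0.png

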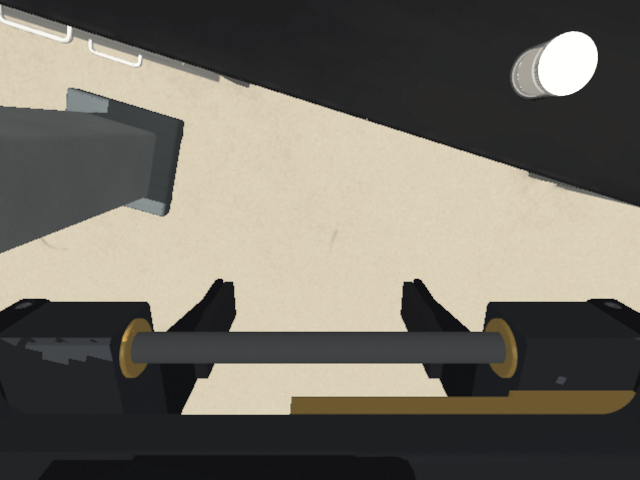

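```bash
cat > h.py <<'E'
import numpy as np,cv2
from scipy.spatial.transform import Rotation as R
from station import arm,camera,get_calibration
def cal(n): 
    c=get_calibration(n); return c
def f_of(c): return 240/np.tan(np.radians(c["vertical_fov"])/2)
def ray(c,u,v):
    f=f_of(c); d=np.array([(u-c["cx"])/f,-(v-c["cy"])/f,-1.])
    return c["eye"],R.from_euler("xyz",c["rotation"]).as_matrix()@d
def onz(c,u,v,z):
    e,d=ray(c,u,v); return e+d*(z-e[2])/d[2]
def proj(c,p):
    q=R.from_euler("xyz",c["rotation"]).as_matrix().T@(np.asarray(p)-c["eye"]); f=f_of(c)
    return c["cx"]+f*q[0]/-q[2], c["cy"]-f*q[1]/-q[2]
def tri(rays):
    A=np.zeros((3,3));b=np.zeros(3)
    for e,d in rays:
        d=d/np.linalg.norm(d);P=np.eye(3)-np.outer(d,d);A+=P;b+=P@e
    p=np.linalg.solve(A,b); return p,[np.linalg.norm(np.cross(p-e,d/np.linalg.norm(d))) for e,d in rays]
E
python3 - <<'E'
from h import *
t=cv2.imread("pics/top0.png");s=cv2.imread("pics/side0.png")
cv2.imwrite("pics/z1.png",cv2.resize(t[190:290,260:420],None,fx=5,fy=5,interpolation=cv2.INTER_NEAREST))
cv2.imwrite("pics/z2.png",cv2.resize(s[200:340,220:380],None,fx=4,fy=4,interpolation=cv2.INTER_NEAREST))
print(onz(cal("top"),382,240,.02),onz(cal("top"),392,233,.172),onz(cal("top"),302,248,.114))
E
```

```text
[ 5.63399821e-01 -2.45140778e-04  2.00000000e-02] [0.56413239 0.00105302 0.172     ] [0.53832869 0.19632244 0.114     ]
```

View pics/z1.png

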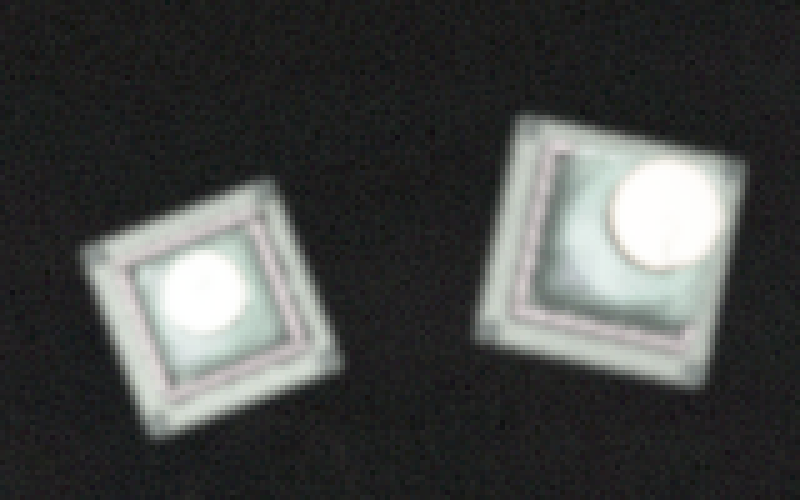

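View pics/z2.png

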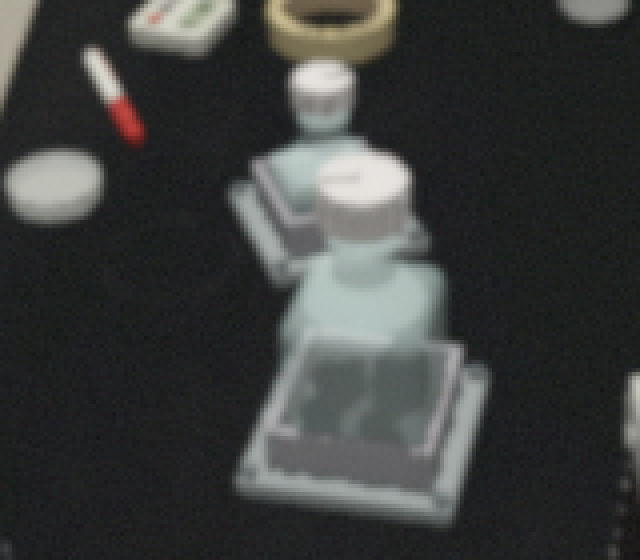

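```bash
cat >> h.py <<'E'
def todo(target,yaw=None):
    "tool-frame shift (cm) from the present pose to target TCP"
    s=arm.sense(); M=R.from_euler("xyz",s["tool_rot"]).as_matrix()
    d=M.T@(np.array(target)-s["ee_pos"])*100
    print("t %.2f"%s["t"],"shift cm",d.round(2),"pos",s["ee_pos"].round(4),"q",s["joint_positions"].round(2))
    print("toolx",M[:,0].round(3),"tooly",M[:,1].round(3),"yang %.3f"%np.arctan2(M[1,1],M[0,1]),"F",s["ft_force"].round(2),"T",s["torque"].round(3),"gap %.4f"%s["finger_gap"])
    return d
E
python3 - <<'E'
from h import *
todo([.564,.001,.42])
E
```

```text
t 0.15 shift cm [ -1.53 -51.57 -54.11] pos [ 0.1915 -0.6471  0.404 ] q [ 1.25  0.47 -0.05  1.53  0.02  1.14 -0.08]
toolx [-0.     0.001 -1.   ] tooly [ 0.284 -0.959 -0.001] yang -1.283 F [-0.5  -0.18  0.43] T [ 0.053 -0.035 -0.029] gap 0.0869
```

```bash
python3 -m handwheel '[[8.7,-0.3,-2.8,-2.9,0],[8.7,-0.3,-2.8,-2.9,0],[8.7,-0.3,-2.8,-2.9,0],[8.7,-0.3,-2.8,-2.9,0],[8.7,-0.3,-2.8,-2.9,0],[8.7,0,-2.8,-2.9,0],[8.7,0,-2.8,-2.9,0],[8.7,0,-2.8,-2.9,0],[8.7,0,-2.8,-2.9,0],[8.7,0,-2.8,-2.9,0]]'; python3 -c "
from h import *
todo([.564,.001,.42])"
```

```text
t: 0.98
ee_pos: [0.3906, -0.2945, 0.4198]
tool_rot: [1.269, 1.57, -1.585]
ft_force: [0.4, 0.4, 0.7]
finger_gap: 0.0868
t 0.98 shift cm [ -0.03 -23.42 -25.01] pos [ 0.3906 -0.2945  0.4198] q [ 0.79  0.16 -0.25  1.93  0.05  1.05 -0.77]
toolx [-0. -0. -1.] tooly [ 0.284 -0.959  0.   ] yang -1.283 F [0.35 0.36 0.65] T [-0.033 -0.054 -0.028] gap 0.0868
```

```bash
python3 -m handwheel '[[8.7,0,-2.8,-2.9,0],[8.7,0,-2.8,-2.9,0],[8.7,0,-2.8,-2.9,0],[8.7,0,-2.8,-2.9,0],[8.7,0,-2.8,-2.9,0],[8.7,0,-2.8,-2.9,0],[8.7,0,-2.8,-2.9,0],[8.7,0,-1.4,-1.7,0],[8.7,0,0,0,0],[8.7,0,0,0,0]]'
python3 - <<'E'
from h import *
todo([.564,.001,.42]); c=cal("wrist"); cv2.imwrite("pics/w1.png",camera("wrist")[:,:,::-1])
print(c, proj(c,[.564,.001,.173]))
E
```

```text
t: 1.82
ee_pos: [0.5418, -0.0313, 0.4193]
tool_rot: [-0.619, 1.57, 2.813]
ft_force: [-1.0, -1.0, -0.3]
finger_gap: 0.0872
t 1.82 shift cm [-0.07 -2.46 -3.05] pos [ 0.5418 -0.0313  0.4193] q [ 0.35  0.27 -0.45  1.81  0.13  1.09 -1.43]
toolx [-0.001  0.    -1.   ] tooly [ 0.287 -0.958 -0.   ] yang -1.280 F [-0.96 -0.96 -0.3 ] T [ 0.012  0.068 -0.03 ] gap 0.0872
{'vertical_fov': 69.60905515778228, 'cx': 317.91168254508324, 'cy': 239.10767794455614, 'eye': array([ 0.62268703, -0.00721216,  0.39963161]), 'rotation': array([-3.09133575e-01,  7.71637436e-04, -1.28006989e+00])} (np.float64(281.47526727456153), np.float64(212.89270725453542))
```

View pics/w1.png

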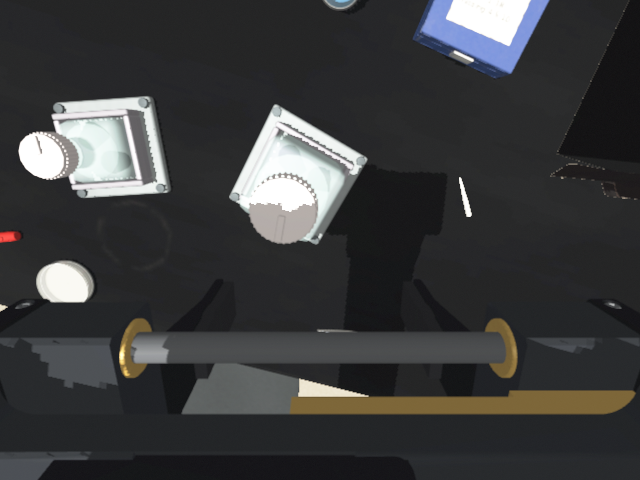

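Run:
```python
from h import *
w=cv2.imread("pics/w1.png")
cv2.imwrite("pics/w1z.png",cv2.resize(w[160:260,220:350],None,fx=6,fy=6,interpolation=cv2.INTER_CUBIC))
c=cal("wrist")
for a in range(0,360,30):
    p=[.564+.023*np.cos(np.radians(a)),.001+.023*np.sin(np.radians(a)),.173]
    u,v=proj(c,p); cv2.circle(w,(int(round(u)),int(round(v))),1,(0,0,255) if a else (0,255,0),-1)
cv2.imwrite("pics/w1o.png",cv2.resize(w[160:260,220:350],None,fx=6,fy=6,interpolation=cv2.INTER_NEAREST))
# top-view cap centroid
for n in("top",):
    g=cv2.cvtColor(cv2.imread(f"pics/{n}0.png"),cv2.COLOR_BGR2GRAY); m=(g>240).astype(np.uint8)
    k,l,st,ce=cv2.connectedComponentsWithStats(m[200:290,260:420])
    for i in range(1,k):
        if st[i,4]>40: print(st[i],ce[i]+[260,200],onz(cal(n),*(ce[i]+[260,200]),.173))
```

```text
[123  22  21  21 335] [392.82686567 232.2       ] [ 0.56573209 -0.00059227  0.173     ]
[ 33  41  16  15 196] [300.23469388 248.14285714] [0.53352857 0.19840808 0.173     ]
```

View pics/w1o.png

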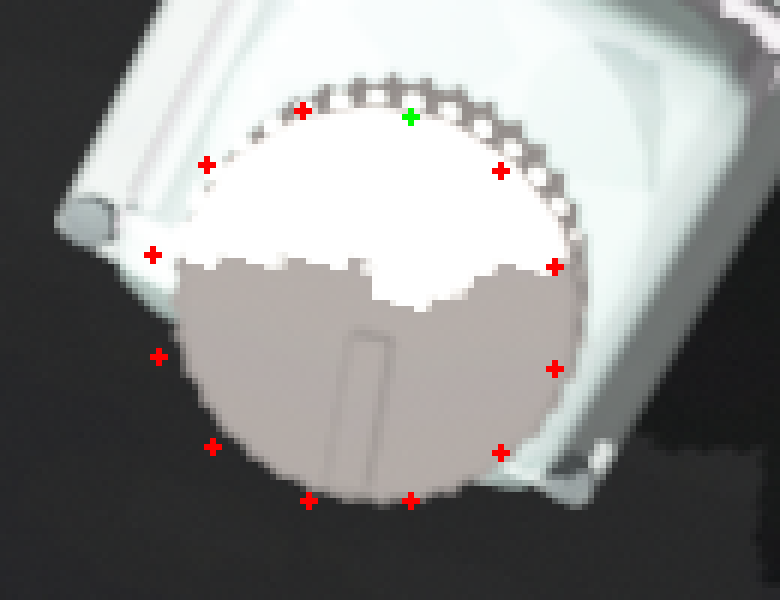

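View pics/w1z.png

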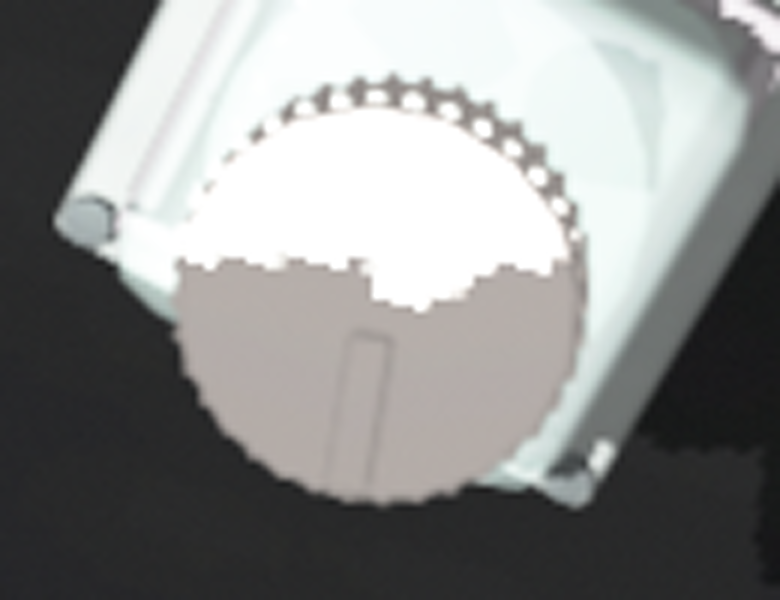

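```bash
python3 -m handwheel '[[8.7,0,-2.24,-3.1,0],[8.7,0,0,0,-0.12],[8.7,0,0,0,-0.12],[8.7,0,0,0,-0.12],[8.7,0,0,0,-0.12],[8.7,0,0,0,-0.12],[8.7,0,0,0,-0.12],[8.7,0,0,0,-0.12],[8.7,0,0,0,-0.12],[8.7,0,0,0,0]]'
python3 - <<'E'
from h import *
todo([.565,-.001,.3235]); c=cal("wrist"); w=camera("wrist")[:,:,::-1].copy()
for a in range(0,360,30):
    p=[.565+.023*np.cos(np.radians(a)),-.001+.023*np.sin(np.radians(a)),.173]
    u,v=proj(c,p); cv2.circle(w,(int(round(u)),int(round(v))),1,(0,0,255) if a else (0,255,0),-1)
u,v=map(int,proj(c,[.565,-.001,.173])); print(u,v)
cv2.imwrite("pics/w2.png",w)
cv2.imwrite("pics/w2z.png",cv2.resize(w[v-50:v+50,u-65:u+65],None,fx=6,fy=6,interpolation=cv2.INTER_NEAREST))
E
```

```text
t: 2.7
ee_pos: [0.5644, -0.0046, 0.4194]
tool_rot: [-0.39, 1.569, -2.286]
ft_force: [-0.2, 0.3, -0.0]
finger_gap: 0.0871
t 2.70 shift cm [ 9.59 -0.05 -0.37] pos [ 0.5644 -0.0046  0.4194] q [ 0.43  0.34 -0.63  1.76  0.22  1.12 -0.6 ]
toolx [-0.001 -0.001 -1.   ] tooly [ 0.948 -0.319 -0.001] yang -0.324 F [-0.24  0.27 -0.05] T [-0.018 -0.086  0.021] gap 0.0871
316 250
```

View pics/w2z.png

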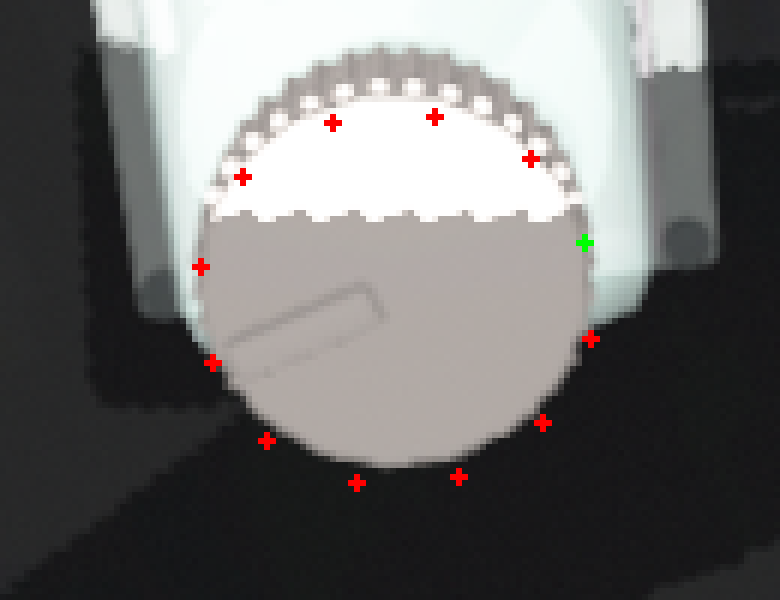

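```bash
python3 -m handwheel '[[8.7,0,0,-0.47,-0.12],[8.7,0,0,0,-0.12],[8.7,0,0,0,-0.12],[8.7,0,0,0,-0.12],[8.7,0,0,0,-0.12],[8.7,0,0,0,-0.12],[8.7,0,0,0,-0.12],[8.7,0,0,0,-0.12],[8.7,0,0,0,-0.12],[8.7,0,0,0,-0.12]]';python3 -m handwheel '[[8.7,0,0,0,-0.12],[8.7,0,0,0,-0.12],[8.7,0,0,0,-0.12],[8.7,0,0,0,-0.12],[8.7,0,0,0,-0.12],[8.7,0,0,0,0]]'
python3 - <<'E'
from h import *
todo([.5655,0,.3235]); c=cal("wrist"); w=camera("wrist")[:,:,::-1].copy()
for a in range(0,360,30):
    p=[.5655+.023*np.cos(np.radians(a)),0+.023*np.sin(np.radians(a)),.173]
    u,v=proj(c,p); cv2.circle(w,(int(round(u)),int(round(v))),1,(0,0,255) if a else (0,255,0),-1)
u,v=map(int,proj(c,[.5655,0,.173])); print(u,v)
cv2.imwrite("pics/w3.png",w)
cv2.imwrite("pics/w3z.png",cv2.resize(w[v-50:v+50,u-65:u+65],None,fx=6,fy=6,interpolation=cv2.INTER_NEAREST))
E
```

```text
t: 3.58
ee_pos: [0.5662, 0.001, 0.4195]
tool_rot: [-1.253, 1.57, -1.947]
ft_force: [-0.2, 0.1, -0.4]
finger_gap: 0.0876
t: 4.08
ee_pos: [0.5663, 0.0009, 0.4193]
tool_rot: [-2.584, 1.57, -2.68]
ft_force: [-0.5, -0.5, -0.0]
finger_gap: 0.0869
t 4.08 shift cm [ 9.58 -0.09 -0.07] pos [0.5663 0.0009 0.4193] q [ 0.68  0.46 -1.02  1.74  0.42  1.18  1.02]
toolx [-0.001 -0.    -1.   ] tooly [ 0.096  0.995 -0.001] yang 1.474 F [-0.51 -0.49 -0.03] T [ 0.06  -0.13   0.021] gap 0.0869
316 253
```

View pics/w3z.png

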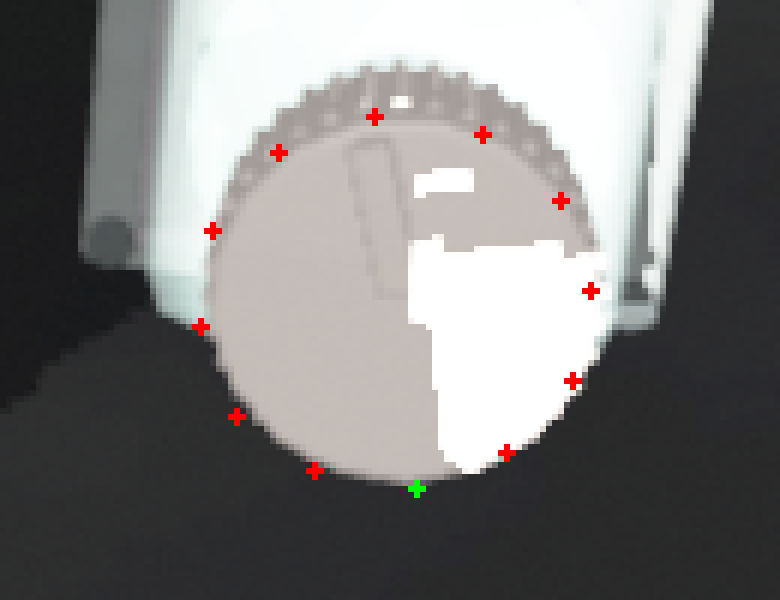

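```bash
python3 -m handwheel '[[8.7,0,-0.05,-0.07,-0.12],[8.7,1,0,0,-0.12],[8.7,1.5,0,0,-0.12],[8.7,1.5,0,0,-0.12],[8.7,1.5,0,0,-0.12],[8.7,1.5,0,0,0],[8.7,1.4,0,0,0],[8.7,1.15,0,0,0],[8.7,0,0,0,0],[8.7,0,0,0,0]]'
python3 - <<'E'
from h import *
todo([.5655,.0005,.3235]); cv2.imwrite("pics/s4.png",cv2.resize(camera("side")[180:360,220:400,::-1],None,fx=3,fy=3)); cv2.imwrite("pics/w4.png",camera("wrist")[:,:,::-1])
E
```

```text
t: 4.97
ee_pos: [0.5657, 0.0018, 0.3239]
tool_rot: [3.07, 1.57, -2.709]
ft_force: [-1.4, 0.1, 0.3]
finger_gap: 0.087
t 4.97 shift cm [ 0.04 -0.1  -0.08] pos [0.5657 0.0018 0.3239] q [ 0.7   0.62 -1.08  1.84  0.63  1.07  1.44]
toolx [-0.001 -0.    -1.   ] tooly [-0.483  0.875  0.   ] yang 2.075 F [-1.39  0.07  0.33] T [ 0.145 -0.152  0.034] gap 0.0870
```

View pics/s4.png

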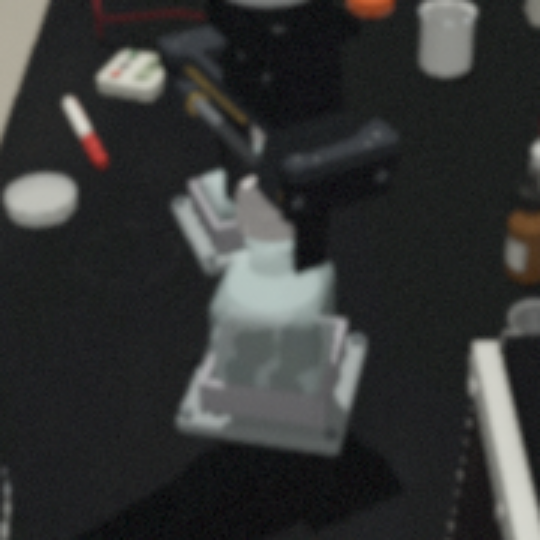

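View pics/w4.png

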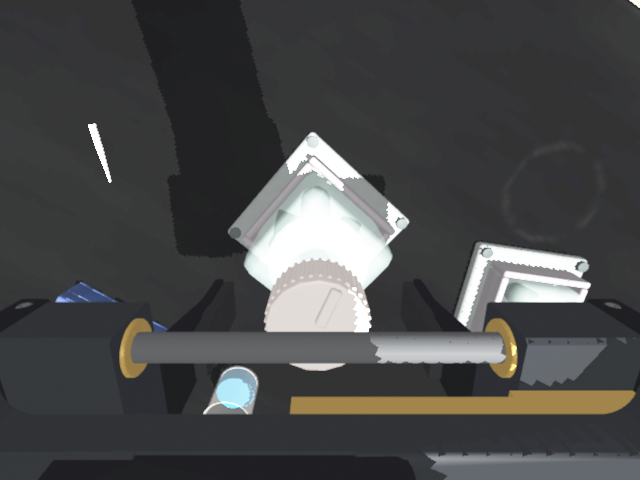

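The cap (centre near 318,320) sits midway between the fingers, and its rib is still visible at about (328,305). Now I close the fingers.

```bash
python3 -m handwheel '[[4,0,0,0,0],[4,0,0,0,0],[3.5,0,0,0,0],[3.5,0,0,0,0],[3.5,0,0,0,0],[3.5,0,0,0,0],[3.5,0,0,0,0],[3.5,0,0,0,0]]'
python3 - <<'E'
from h import *
todo([.5655,.0005,.3235]);  cv2.imwrite("pics/w5.png",camera("wrist")[:,:,::-1])
E
```

```text
t: 5.73
ee_pos: [0.5658, 0.0015, 0.3243]
tool_rot: [-1.515, 1.57, -1.008]
ft_force: [0.4, 0.1, 0.2]
finger_gap: 0.045
t 5.73 shift cm [ 0.08 -0.08 -0.07] pos [0.5658 0.0015 0.3243] q [ 0.7   0.62 -1.09  1.84  0.63  1.07  1.44]
toolx [ 0. -0. -1.] tooly [-0.485  0.875 -0.   ] yang 2.077 F [0.41 0.08 0.2 ] T [-0.039 -0.144 -0.004] gap 0.0450
```

View pics/w5.png

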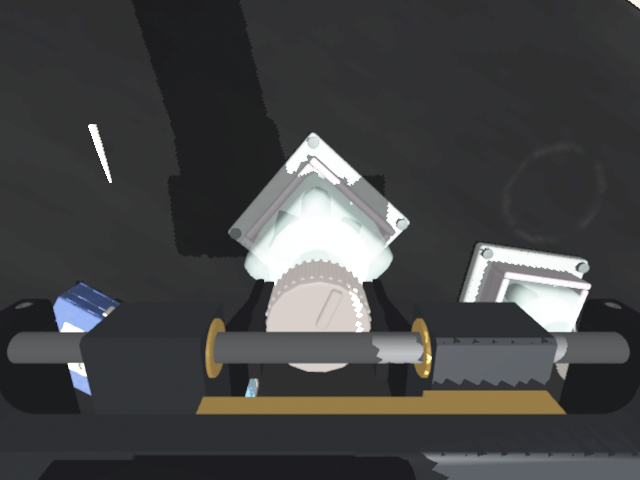

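```bash
python3 -m handwheel '[[3.5,0.01,0,0,0.1],[3.5,0.01,0,0,0.1],[3.5,0.01,0,0,0.1],[3.5,0.01,0,0,0.1],[3.5,0.01,0,0,0.1],[3.5,0.01,0,0,0.1],[3.5,0.01,0,0,0.1],[3.5,0.01,0,0,0.1],[3.5,0.01,0,0,0.1],[3.5,0,0,0,0]]'
python3 - <<'E'
from h import *
todo([.5655,.0005,.3235]);  cv2.imwrite("pics/w6.png",camera("wrist")[:,:,::-1])
E
```

```text
t: 6.62
ee_pos: [0.5658, 0.0009, 0.3234]
tool_rot: [-0.967, 1.569, -1.364]
ft_force: [-0.2, -2.6, -0.0]
finger_gap: 0.0451
t 6.62 shift cm [-0.01 -0.05 -0.01] pos [0.5658 0.0009 0.3234] q [ 0.57  0.53 -0.87  1.85  0.48  0.99  0.67]
toolx [ 0.    -0.002 -1.   ] tooly [ 0.386  0.923 -0.002] yang 1.175 F [-0.2  -2.63 -0.03] T [-0.505 -0.257 -0.023] gap 0.0451
```

View pics/w6.png

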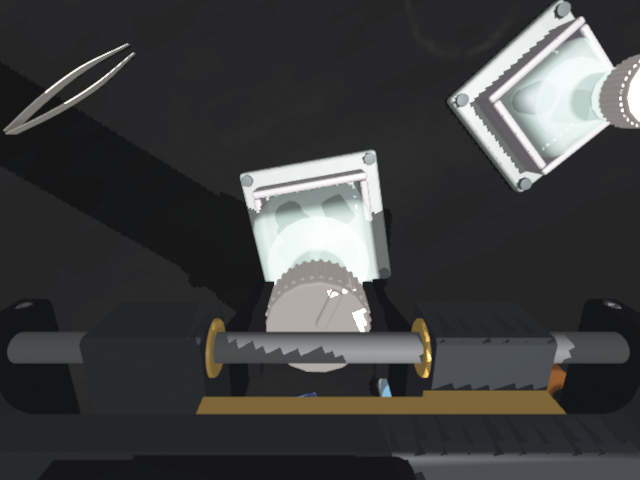

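```bash
python3 -m handwheel '[[3.5,0.01,0,0,0.1],[3.5,0.01,0,0,0.1],[3.5,0.01,0,0,0.1],[3.5,0.01,0,0,0.1],[3.5,0.01,0,0,0.1],[3.5,0.01,0,0,0.1],[3.5,0.01,0,0,0.1],[3.5,0.01,0,0,0.1],[3.5,0.01,0,0,0.1],[3.5,0.01,0,0,0.1]]';python3 -m handwheel '[[3.5,0.01,0,0,0.1],[3.5,0.01,0,0,0.1],[3.5,0.01,0,0,0.1],[3.5,0,0,0,0]]'
python3 - <<'E'
from h import *
todo([.5655,.0005,.3235]);
E
python3 -m handwheel '[[3.5,0.01,0,0,0.06],[3.5,0,0,0,0.06],[3.5,0.01,0,0,0.06]]'; python3 -c "
from h import *
todo([.5655,.0005,.3235])"
```

```text
t: 7.5
ee_pos: [0.5654, 0.0003, 0.3223]
tool_rot: [-0.742, 1.568, -2.139]
ft_force: [-2.1, -4.7, 2.8]
finger_gap: 0.0455
t: 7.83
ee_pos: [0.5652, 0.0004, 0.322]
tool_rot: [-0.521, 1.567, -2.217]
ft_force: [-3.2, -3.3, 2.9]
finger_gap: 0.0456
t 7.83 shift cm [-0.15  0.03 -0.01] pos [5.652e-01 4.000e-04 3.220e-01] q [ 0.36  0.44 -0.56  1.86  0.29  0.93 -0.46]
toolx [-0.002 -0.003 -1.   ] tooly [ 0.992 -0.124 -0.002] yang -0.125 F [-3.19 -3.32  2.9 ] T [-1.058  0.333 -0.027] gap 0.0456
t: 8.08
ee_pos: [0.5651, 0.0004, 0.3218]
tool_rot: [-0.476, 1.567, -2.35]
ft_force: [-3.0, -4.9, 4.7]
finger_gap: 0.0451
t 8.08 shift cm [-0.17  0.03 -0.02] pos [5.651e-01 4.000e-04 3.218e-01] q [ 0.33  0.43 -0.52  1.86  0.27  0.92 -0.62]
toolx [-0.003 -0.003 -1.   ] tooly [ 0.954 -0.299 -0.002] yang -0.304 F [-2.95 -4.86  4.75] T [-1.044  0.488  0.085] gap 0.0451
```

```bash
cat > p.py <<'E'
from h import *
s=arm.sense();M=R.from_euler("xyz",s["tool_rot"]).as_matrix()
print("   t %.2f yang %.4f Tz %.3f z %.4f F"%(s["t"],np.arctan2(M[1,1],M[0,1]),s["torque"][2],s["ee_pos"][2]),s["ft_force"].round(1),"q7 %.2f"%s["joint_positions"][6])
E
python3 -m handwheel '[[3.5,0.01,0,0,0.05],[3.5,0,0,0,0.05]]'|grep ft; python3 p.py
python3 -m handwheel '[[3.5,0,0,0,0.05],[3.5,0.01,0,0,0.05]]'|grep ft; python3 p.py
python3 -m handwheel '[[3.5,0,0,0,0.05],[3.5,0,0,0,0.05]]'|grep ft; python3 p.py
python3 -m handwheel '[[3.5,0.01,0,0,0.05],[3.5,0,0,0,0.05]]'|grep ft; python3 p.py
```

```text
ft_force: [-1.6, -4.7, 4.1]
   t 8.25 yang -0.4032 Tz 0.059 z 0.3217 F [-1.6 -4.7  4.1] q7 -0.71
ft_force: [-3.9, -5.7, 4.3]
   t 8.42 yang -0.5032 Tz 0.112 z 0.3216 F [-3.9 -5.7  4.3] q7 -0.80
ft_force: [-3.0, -4.7, 3.9]
   t 8.58 yang -0.6031 Tz 0.061 z 0.3215 F [-3.  -4.7  3.9] q7 -0.89
ft_force: [-3.7, -4.3, 4.3]
   t 8.75 yang -0.7031 Tz 0.076 z 0.3214 F [-3.7 -4.3  4.3] q7 -0.98
```

```bash
python3 -m handwheel '[[3.5,0.01,0,0,0.04],[3.5,0,0,0,0.04]]'|grep xx; python3 p.py
python3 -m handwheel '[[3.5,0,0,0,0.04],[3.5,0.01,0,0,0.04]]'|grep xx; python3 p.py
python3 -m handwheel '[[3.5,0,0,0,0.04],[3.5,0,0,0,0.04]]'|grep xx; python3 p.py
python3 -m handwheel '[[3.5,0.01,0,0,0.04],[3.5,0,0,0,0.04]]'|grep xx; python3 p.py
python3 -m handwheel '[[3.5,0.01,0,0,0.04],[3.5,0,0,0,0.04]]'|grep xx; python3 p.py
```

```text
t 8.92 yang -0.7825 Tz 0.128 z 0.3213 F [-2.2 -4.5  4. ] q7 -1.05
   t 9.08 yang -0.8624 Tz 0.081 z 0.3212 F [-3.9 -4.3  4.8] q7 -1.12
   t 9.25 yang -0.9423 Tz 0.103 z 0.3211 F [-3.4 -3.8  4.5] q7 -1.19
   t 9.42 yang -1.0223 Tz 0.072 z 0.3211 F [-4.6 -4.1  4.8] q7 -1.26
   t 9.58 yang -1.1023 Tz 0.075 z 0.3209 F [-4.5 -3.3  5.3] q7 -1.34
```

```bash
python3 -m handwheel '[[3.5,0.01,0,0,0.04],[3.5,0,0,0,0.04]]'|grep xx; python3 p.py
python3 -m handwheel '[[3.5,0,0,0,0.04],[3.5,0.01,0,0,0.04]]'|grep xx; python3 p.py
python3 - <<'E'
from h import *
cv2.imwrite("pics/w7.png",camera("wrist")[:,:,::-1])
E
```

```text
t 9.75 yang -1.1823 Tz 0.075 z 0.3209 F [-5.6 -3.   4.8] q7 -1.41
   t 9.92 yang -1.2623 Tz 0.088 z 0.3208 F [-4.  -4.4  4.7] q7 -1.48
```

View pics/w7.png

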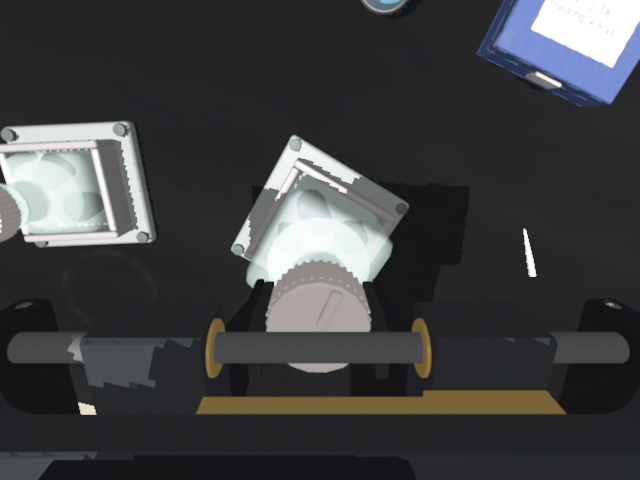

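The rib still sits at about (328,308) in the gripper's view, so the cap is turning with the gripper without slipping. Continuing.

```bash
python3 -m handwheel '[[3.5,0.01,0,0,0.04],[3.5,0,0,0,0.04]]'|grep xx; python3 p.py
python3 -m handwheel '[[3.5,0,0,0,0.03],[3.5,0.01,0,0,0.03]]'|grep xx; python3 p.py
python3 -m handwheel '[[3.5,0,0,0,0.03],[3.5,0.01,0,0,0.03]]'|grep xx; python3 p.py
python3 -m handwheel '[[3.5,0,0,0,0.03],[3.5,0,0,0,0.03]]'|grep xx; python3 p.py
```

```text
t 10.13 yang -1.3421 Tz 0.059 z 0.3207 F [-4.8 -3.6  5.5] q7 -1.55
   t 10.30 yang -1.4014 Tz 0.301 z 0.3207 F [-5.1 -2.6  6.7] q7 -1.60
   t 10.47 yang -1.4578 Tz 0.842 z 0.3207 F [-2.3 -4.6  5.3] q7 -1.66
   t 10.63 yang -1.5175 Tz 0.871 z 0.3207 F [ 1.1 -3.3  2. ] q7 -1.71
```

```bash
python3 -m handwheel '[[3.5,0.01,0,0,0.03],[3.5,0,0,0,0.03]]'|grep xx; python3 p.py
python3 -m handwheel '[[3.5,0,0,0,0.03],[3.5,0.01,0,0,0.03]]'|grep xx; python3 p.py
```

```text
t 10.80 yang -1.5773 Tz 0.931 z 0.3208 F [ 3.7 -3.5 -0.6] q7 -1.76
   t 10.97 yang -1.6371 Tz 0.836 z 0.3208 F [ 4.9 -4.9  0.8] q7 -1.82
```

```bash
python3 -c "
from h import *
cv2.imwrite('pics/w8.png',camera('wrist')[:,:,::-1])"
python3 -m handwheel '[[3.5,0,0,0,-0.03]]'|grep xx; python3 p.py
python3 -m handwheel '[[3.5,0,0,0,-0.02]]'|grep xx; python3 p.py
python3 -m handwheel '[[3.5,0,0,0,-0.02]]'|grep xx; python3 p.py
python3 -m handwheel '[[3.5,0,0,0,-0.02]]'|grep xx; python3 p.py
python3 -m handwheel '[[3.5,0,0,0,-0.02]]'|grep xx; python3 p.py
python3 -m handwheel '[[3.5,0,0,0,-0.02]]'|grep xx; python3 p.py
```

```text
t 11.10 yang -1.6082 Tz 0.090 z 0.3209 F [ 5.1 -4.  -0.8] q7 -1.79
   t 11.18 yang -1.5892 Tz -0.103 z 0.3209 F [ 5.1 -3.1 -1.5] q7 -1.77
   t 11.27 yang -1.5697 Tz -0.048 z 0.3209 F [ 5.2 -2.5 -0. ] q7 -1.76
   t 11.35 yang -1.5498 Tz -0.046 z 0.3210 F [ 3.9 -3.1 -0.3] q7 -1.74
   t 11.43 yang -1.5298 Tz -0.097 z 0.3210 F [ 4.7 -2.6 -0.3] q7 -1.72
   t 11.52 yang -1.5097 Tz -0.072 z 0.3210 F [ 4.6 -3.  -0.9] q7 -1.70
```

View pics/w8.png

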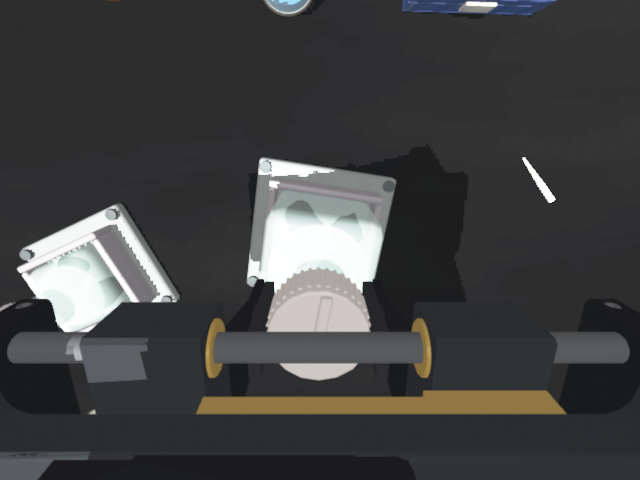

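```bash
python3 -m handwheel '[[3.5,-0.01,0,0,-0.1],[3.5,-0.01,0,0,-0.1],[3.5,-0.01,0,0,-0.1],[3.5,-0.01,0,0,-0.1],[3.5,-0.01,0,0,-0.1],[3.5,-0.01,0,0,-0.1],[3.5,-0.01,0,0,-0.1]]'; python3 p.py
python3 -m handwheel '[[3.5,-0.01,0,0,-0.1],[3.5,-0.01,0,0,-0.1],[3.5,-0.01,0,0,-0.1],[3.5,-0.01,0,0,-0.1],[3.5,-0.01,0,0,-0.1],[3.5,-0.01,0,0,-0.06],[3.5,-0.01,0,0,-0.04],[3.5,0,0,0,0]]'; python3 p.py
```

```text
t: 12.1
ee_pos: [0.5666, 0.0027, 0.3217]
tool_rot: [2.948, 1.567, 0.572]
ft_force: [2.1, 1.3, 0.6]
finger_gap: 0.0452
   t 12.10 yang -0.8049 Tz -0.035 z 0.3217 F [2.1 1.3 0.6] q7 -1.07
t: 12.77
ee_pos: [0.5656, 0.0034, 0.3222]
tool_rot: [-2.927, 1.568, 1.577]
ft_force: [-1.1, 3.7, 3.6]
finger_gap: 0.0454
   t 12.77 yang -0.2087 Tz 0.076 z 0.3222 F [-1.1  3.7  3.6] q7 -0.54
```

```bash
python3 -m handwheel '[[3.5,0,0,0,-0.06],[3.5,-0.01,0,0,-0.06],[3.5,0,0,0,-0.04],[3.5,0,0,0,-0.025],[3.5,0,0,0,0],[3.5,0,0,0,0]]'; python3 p.py
python3 - <<'E'
from h import *
a=cv2.imread('pics/w8.png'); b=camera('wrist')[:,:,::-1].copy(); cv2.imwrite('pics/w9.png',b); c=cv2.imread('pics/w7.png')
cr=lambda i:cv2.resize(i[260:330,260:380],None,fx=3.2*2,fy=6.4,interpolation=cv2.INTER_CUBIC)
cv2.imwrite('pics/cmp.png',np.vstack([np.hstack([cv2.resize(cr(x),(400,233)) for x in (a,b)]),cv2.resize(b,(800,350))]))
E
python3 p.py
```

```text
t: 13.27
ee_pos: [0.5652, 0.0036, 0.3223]
tool_rot: [-2.706, 1.568, 1.981]
ft_force: [-3.3, 4.1, 6.0]
finger_gap: 0.0454
   t 13.27 yang -0.0259 Tz -0.011 z 0.3223 F [-3.3  4.1  6. ] q7 -0.38
   t 13.32 yang -0.0259 Tz 0.025 z 0.3224 F [-3.   3.   5.4] q7 -0.38
```

View pics/cmp.png

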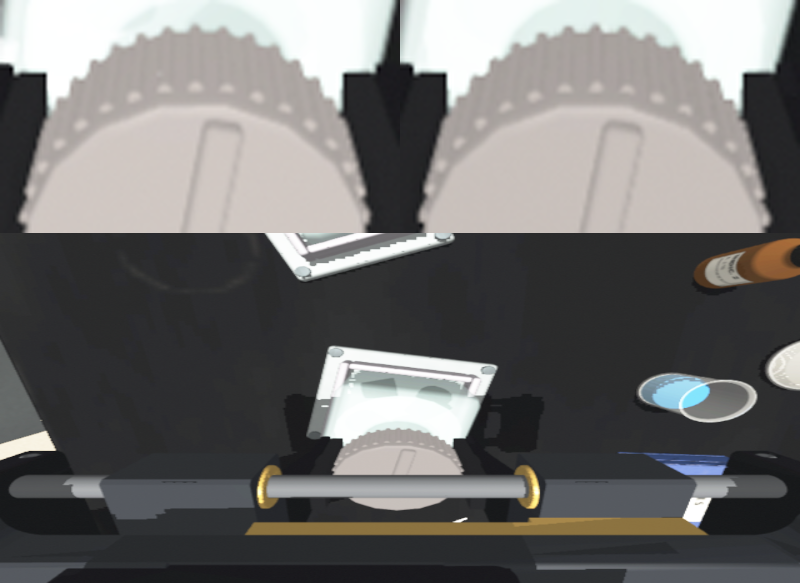

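Run:
```python
from h import *
cv2.imwrite('pics/s9.png',camera('side')[:,:,::-1])
```

```text
(no output)
```

View pics/s9.png

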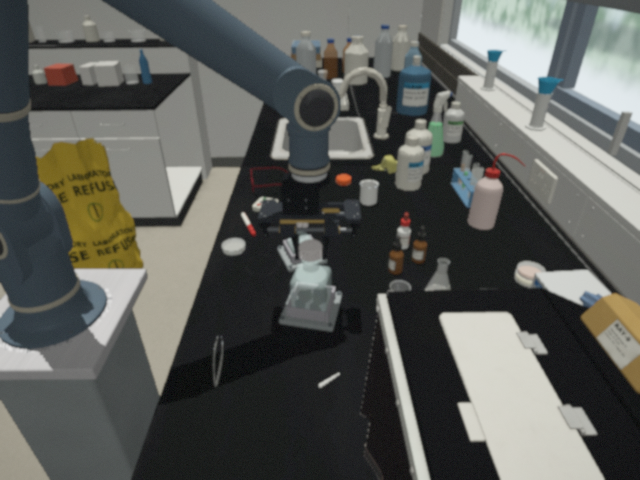

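The side view shows the gripper on the tall jar's cap at about (311,245), with the visible bystanders where they were.

```bash
python3 -c "
from station import ticket
print(ticket.hand_in())"; python3 p.py
```

```text
the job is handed in; nothing more can be done
None
the job is handed in; nothing more can be done
```

The tall jar's cap is screwed down to its stop and backed off about a quarter turn, and the gripper is still holding it there. I handed the job in at about 13.4 s of the 56 s allowed.

- **Closing:** one grasp was enough. The cap turned about 3.46 rad clockwise until the torque rose from about 0.08 to 0.85–0.9 N m at the stop.
- **Slip at the stop:** the fingers slipped about 0.2 rad on the cap after it stopped. I therefore measured the quarter turn from the angle where the torque dropped through zero on the way back, not from the farthest angle reached.
- **Backing off:** the gripper turned back about 1.57 rad from that point. The rib sits at nearly the same angle in the gripper's view as it did at the stop, so the cap followed. By eye, I put the uncertainty at about 0.05 rad.
- **Last state:** finger opening was 45 mm, and the forces at the wrist were 6 N or less.
- **Other things:** in the last side picture the bystanders in view had not moved. I never went near the low jar's cap, but the gripper hides it in that picture, so I did not check it again at the end.

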